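Offer the carved crest up to the sloped fitting stand

TASK

The tall oil bottle stands in the way in front of the sloped fitting stand: first swap it with the low yellow wax tin, so that each ends upright and let go on the cork coaster where the other stood (the empty third coaster is for parking on the way). Then pick the carved crest up off the green felt, tilt it to match the stand's sloped board, and press it gently flush, carved side out, inside the red outline with its long side running up the slope. Finish while still gripping the crest and pressing it there, ready for the screws; do not disturb the other things on the bench.

Things in the scene. Friction and masses are not known exactly. Their poses are not given: they have to be found in the camera images.
- oil_bottle: amber glass bottle, 60 mm diameter body up to 90 mm, shoulder tapering to the neck, black round cap 34 mm diameter from 122 to 160 mm height; origin at the centre of its underside, z up; 0.18 to 0.33 kg; it starts on the coaster in front of the stand and can be gripped from above by the cap
- wax_tin: closed low round tin, yellow with a brass lid, 60 mm diameter, 45 mm tall, 0.16 kg; origin at the centre of its underside, z up
- coaster_front: fixed round cork coaster, 110 mm diameter, 6 mm thick, right in front of (robot side of) the sloped stand; the bottle starts on it, the tin must end on it; origin at the centre of its underside on the bench, top at +6 mm
- coaster_side: like coaster_front, to the right side of the bench (-y); the tin starts on it, the bottle must end on it
- coaster_spare: like coaster_front, also on the right side; empty at the start, for parking
- crest: carved pale wooden plaque, 90 mm (x) by 60 mm (y) by 18 mm (z) block with flat back and straight sides; low darker carving, looks only, on top to 20 mm; origin at the centre of its flat back, z out of the carved side; 0.08 to 0.17 kg; starts lying on the green felt, carved side up
- felt: fixed green felt pad 120 by 90 by 4 mm, the crest lies on it; origin at the centre of its underside
- stand: fixed wooden base of the sloped stand, 190 (x) by 150 (y) by 24 mm; origin at the centre of its underside; its -x side faces the robot
- board (a joint): slope of the stand's board above level in rad, 0.26 to 0.61, set anew each time; the hinge is very stiff (15 N m) and stays put when pressed gently
- mark (a point): centre of the red outline (116 mm by 88 mm, 6 mm wide line) on the upper face of the sloped plywood board, right on the face; x points up the slope (away from the robot), y along the board's level edge, z out of the face. The board is 170 mm (x) by 160 mm (y) by 16 mm thick, the mark at its middle; hinged along its lower, robot-side edge, so it rises away from the robot
- mallet: bystander: wooden carver's mallet standing head down, 86 mm diameter, 230 mm tall; origin under its foot
- whetstone: bystander: grey stone 180 (x) by 60 (y) by 25 mm; origin under its centre
- figure: bystander: small turned wooden figure, 52 mm diameter, 110 mm tall; origin under its foot
- gouge_a: bystander: gouge lying along its x, 220 mm long, 26 mm high; origin under its middle
- gouge_b: bystander: gouge lying along its x, 200 mm long, 26 mm high; origin under its middle
- brush: bystander: brush lying along its x, 200 mm long, 42 mm wide, 20 mm high; origin under its middle
- offcut: bystander: pale wood block 90 (x) by 60 (y) by 35 mm; origin under its centre
Not all that is in view belongs to the job. What is shaped like the oil_bottle but turquoise is not meant.

How it is judged:
By the outcome, as a careful person would: the job done as asked, in the order asked, and still so for the second after the job is handed in, while the arm keeps its last pose, push and grip.
It also fails if it takes over 72 s, if anything falls off the work surface, if the arm or the gripper's body presses on something with over 40 N, if the wrist force passes 120 N, or if a joint passes its speed limit or range.

ROBOT

A 6-joint arm with a two-finger parallel gripper is mounted at the origin on the work surface. World frame = base frame: x ahead of the robot, y to its left, z up, the work surface at z = 0. Lengths are in m, angles in degrees, forces in N, time in s.
With the tool pointing down it reaches from about 0.375 to 0.9 m from the base axis. Payload 3.1 kg.
Tool frame: the origin (TCP) lies on the centre line of the jaws, within the pads' length; the fingertips stand 17 mm ahead of it and the grasp point (between the pads) lies 2 mm behind it; z points along the fingers, y is the line along which they close (so a half turn about z gives the same grasp; the last joint's range is limited). The gripper opens to 87 mm and grips with 3 to 60 N. Pads are 19 mm wide; open, the fingers measure 117 mm over their backs; the gripper's body (75 mm by 190 mm) begins 51 mm behind the grasp point.
Start: joints at [-75.029, 30.224, 82.088, -0, 67.689, -10.227], TCP at [0.266, -0.565, 0.24] pointing down, gripper open.
Joint ranges: [-176.69, 176.69], [-43.24, 126.21], [12.49, 139.97], [-82, 262], [0, 151.66], [-163.58, 163.58]. Speed limits (degrees/s): [159.86, 159.86, 180, 180, 180, 180].

INTERFACE

Orientations are given as a 3x3 rotation matrix whose columns are the frame's x, y, z axes.
In Python, from rig import bot, imaging, finder gives the robot as it stands. The module is installed in compiled form; this text tells all that it offers.
- The arm moves only by the tool play_rows, never from a script. Its argument "motion" is a list that holds one entry, the list of rows, each a list of 6 numbers: the shift along the tool's x, y, z in m, then the turn, a rotation vector about the tool's x, y, z in degrees. In form: [[[dx, dy, dz, wx, wy, wz], ...]]. A call has 1 to 8 rows; each row is the pose to reach, as a shift and turn from the pose commanded when the call began, along the tool's axes at that moment; what a row does not reach only later rows make up. A row lasts 1/12 s, in which the tool goes at most 41.7 mm and 7.16 degrees, less where a joint would pass 70% of its speed; a pose out of reach is approached as far as the arm can. A call with a gripper value outside its range is refused whole. "fingers" is the finger opening in m, from 0 to 0.087, set as the call begins (left out, the last holds). The fingers move at their own pace and stop on an object; the grip force is fixed at half the most. Time passes only in rows, so rows that repeat a pose let the fingers close. It gives the time, the measured TCP pose, the force, the opening and the grip force at its end, in the units of the state.
- bot.read_state(): the state, without advancing time (a new reading comes with each control period).
- imaging.capture(name): name is "scene" or "top" or "wrist"; returns a dict with "frame" (420x560x3 uint8, red, green, blue), "camera_matrix" (3x3 intrinsics, pixels), "R" (3x3) and "t" (3): a world point X has camera coordinates R X + t. Camera axes: x right, y down, z forward; pixel columns grow to the right and rows downward; lengths in m; the calibration is good to about 2 mm. The wrist camera is an equidistant fisheye: a pixel r from the principal point sees the ray r / f radians off the axis. A picture is of the moment at which its call begins. There is no depth.
- bot.hand_in(): hands the job in; it is judged then, once.
Trained networks look in the newest picture that a camera, given by its name, has taken for a name from the list of things; names that differ only in an ending like _2 or _b are one class to them, and where a whole thing is asked for, a point or a joint stands for the part that bears it (a point fixed in the world has none). Each returns a list of dicts, best first, with "confidence" (0 to 1); they miss things now and then, are a little off and sometimes report something else, mostly with a low value. They report only what shows in the picture. A call takes as long as a camera call. They do not tell look-alikes from the thing itself.
- finder.recognise(camera, name): "at" ([x, y, z] in m, in world coordinates, good to about 4 mm: the middle of the surface that is visible of it).
- finder.outline_of(camera, name): "pixels" (420x560 bool, what is visible of it).
The state is a dict: "time_s": time; "joint_positions": joint angles; "qvel": joint speeds; "tau": joint torques, N m; "position": TCP position; "tcp_rot": TCP orientation; "force": force on the tool from outside, world axes, zero at the start; "moment": the same for the moment, N m; "opening": opening from 0.0 (shut) to 1.0 (fully open); "grasp_force": force on a finger pad.
Only numpy, scipy, OpenCV 4.12 (cv2) and the standard library are available. Lean on these libraries where they do the work, as an engineer would, in place of code of your own. Each camera call takes 0.05 s, during which the arm holds its last target. There are 200 camera calls.

## Working session

There is one attempt and no reset: what is moved stays moved. The work goes in short steps, Python scripts to look and compute and a tool call to move; the robot and the scene stay as the last step left them, time stands still between calls to the robot, and variables do not carry over. Pictures are saved under pics/ and viewed, at most 14 in all, crops included, and the job is handed in when it is done.

Besides the shell and the picture viewer there is one more tool, called after "Request:" as name(argument=value, ...) on one line, values as JSON. play_rows: Moves the arm, as the interface text tells. Its arguments: {"type":"object","properties":{"motion":{"type":"array"},"fingers":{"type":"number"}},"required":["motion"]}

```bash
mkdir -p pics
python3 - <<'E'
from rig import bot, imaging, finder
import cv2, numpy as np
s=bot.read_state(); print(s['time_s'],s['position'],np.round(s['tcp_rot'],3).tolist(),s['opening'],s['force'])
np.set_printoptions(precision=4,suppress=True)
for c in ('scene','top'):
    im=imaging.capture(c); cv2.imwrite(f'pics/{c}0.png',im['frame'][:,:,::-1])
    print(c,im['camera_matrix'].tolist(),np.array(im['R']).tolist(),im['t'])
    for n in ['oil_bottle','wax_tin','coaster_front','crest','felt','board','mark','stand','mallet','figure','offcut']:
        print(c,n,[(np.round(d['at'],3).tolist(),round(d['confidence'],2)) for d in finder.recognise(c,n)][:4])
E
```

```text
0.0 [ 0.26596304 -0.56482337  0.23855656] [[0.905, 0.426, -0.001], [0.426, -0.905, 0.002], [0.0, -0.002, -1.0]] 0.9988867242423807 [-0.04094887 -0.24319615  0.28046455]
scene [[443.3292817827396, 0.0, 267.25733313028707], [0.0, 443.3292817827396, 207.2947186204384], [0.0, 0.0, 1.0]] [[0.7388304578604219, 0.6736001501756544, -0.019808892475234756], [0.3561699799595156, -0.4152770445062997, -0.8370710374166288], [-0.5720773548335906, 0.6113982450003014, -0.5467354809203018]] [-0.4093 -0.1493  1.5725]
scene oil_bottle [([0.465, 0.023, 0.086], 0.89), ([0.33, -0.205, 0.077], 0.89), ([0.643, -0.276, 0.053], 0.65), ([0.348, -0.102, 0.076], 0.59)]
scene wax_tin [([0.645, -0.275, 0.053], 0.6)]
scene coaster_front [([0.472, 0.011, 0.006], 0.54), ([0.638, 0.032, 0.086], 0.33), ([0.75, -0.223, 0.046], 0.32)]
scene crest [([0.502, 0.243, 0.021], 0.73), ([0.644, -0.276, 0.052], 0.24)]
scene felt [([0.478, 0.211, 0.002], 0.64)]
scene board [([0.638, 0.032, 0.084], 0.57)]
scene mark [([0.642, 0.032, 0.089], 0.69), ([0.504, 0.243, 0.02], 0.39)]
scene stand [([0.651, 0.027, 0.021], 0.95)]
scene mallet
[... 549 characters left out ...]
, 0.148, 0.102], 0.6), ([0.328, -0.08, 0.102], 0.55), ([0.442, 0.037, 0.103], 0.5), ([0.332, -0.179, 0.099], 0.38)]
top wax_tin [([0.631, -0.265, 0.052], 0.79)]
top coaster_front [([0.444, 0.024, 0.004], 0.55), ([0.731, -0.205, 0.06], 0.18)]
top crest [([0.505, 0.25, 0.02], 0.66), ([0.44, 0.034, 0.107], 0.34)]
top felt [([0.743, 0.212, 0.036], 0.72), ([0.493, 0.271, 0.006], 0.64)]
top board [([0.617, 0.054, 0.085], 0.96)]
top mark [([0.614, 0.058, 0.087], 0.95)]
top stand [([0.617, 0.055, 0.086], 0.57), ([0.642, -0.261, 0.004], 0.18)]
top mallet [([0.672, 0.317, 0.102], 0.83)]
top figure [([0.732, -0.21, 0.059], 0.51), ([0.441, 0.037, 0.107], 0.44)]
top offcut [([0.742, 0.212, 0.037], 0.92)]
```

View pics/scene0.png

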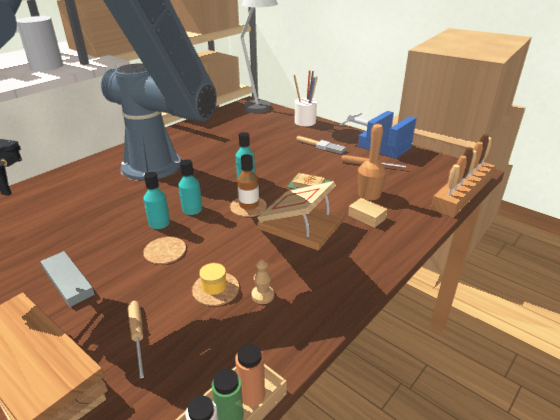

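View pics/top0.png

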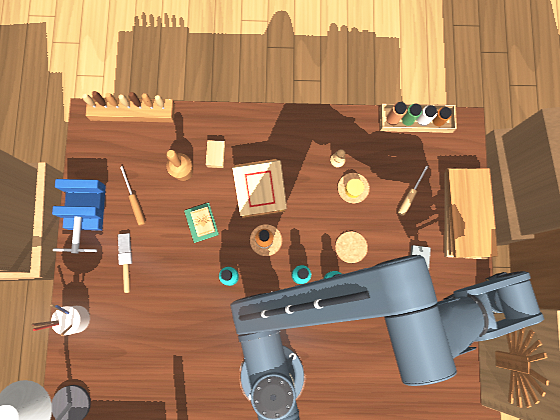

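Scene: amber bottle at (248,185) on the front coaster. Turquoise look-alikes are at (245,160), (190,190) and (156,205), and coloured bottles sit in the crate at (250,375) and (228,395). The tin is at (213,280), the spare coaster at (165,250), the stand and mark at (300,200), and the crest behind it at (308,183).
Top: amber bottle (265,237), turquoise (228,276), (302,274) and (332,278), tin (354,186), spare coaster (351,246), crest (202,222) on the felt, offcut (215,153), which looks like the crest.
I choose the amber bottle at scene (248,185) / top (265,237). The two cameras disagree by about 25 mm, so I'm checking that along with a crop.

```bash
cat > h.py <<'E'
from rig import bot, imaging, finder
import cv2, numpy as np
np.set_printoptions(precision=4,suppress=True)
def ray(im,uv,fish=False):
    K=np.array(im['camera_matrix']);R=np.array(im['R']);t=np.array(im['t'])
    p=np.array([(uv[0]-K[0,2])/K[0,0],(uv[1]-K[1,2])/K[1,1]])
    if fish:
        r=np.hypot(*p); d=np.array([*(p/max(r,1e-9)*np.sin(r)),np.cos(r)])
    else: d=np.array([*p,1.]); d/=np.linalg.norm(d)
    return -R.T@t, R.T@d
def onplane(im,uv,z,fish=False):
    o,d=ray(im,uv,fish); return o+d*(z-o[2])/d[2]
def proj(im,X,fish=False):
    K=np.array(im['camera_matrix']);c=np.array(im['R'])@np.array(X)+np.array(im['t'])
    if fish:
        r=np.hypot(c[0],c[1]); th=np.arctan2(r,c[2]); p=c[:2]/max(r,1e-9)*th
    else: p=c[:2]/c[2]
    return np.array([K[0,0]*p[0]+K[0,2],K[1,1]*p[1]+K[1,2]])
def tri(rays):
    A=np.zeros((3,3));b=np.zeros(3)
    for o,d in rays:
        P=np.eye(3)-np.outer(d,d);A+=P;b+=P@o
    X=np.linalg.solve(A,b); return X,[round(float(np.linalg.norm((np.eye(3)-np.outer(d,d))@(X-o))),4) for o,d in rays]
E
python3 - <<'E'
from h import *
S=imaging.capture('scene');T=imaging.capture('top');W=imaging.capture('wrist')
for n,us,ut in [('spare',(165,250),(351,246)),('tin top',(213,271),(354,185)),('cap top',(248,160),(264,236)),('base ring',(151,165),(272,380)),('mark',(299,199),(261,187))]:
    print(n,tri([ray(S,us),ray(T,ut)]))
for n in('base','sp'): pass
s=bot.read_state()
p=s['position']; print('tcp px',proj(S,p),proj(T,p))
print('wrist',W['camera_matrix'][0], 'cam pos',-np.array(W['R']).T@W['t'],np.array(W['R'])@s['tcp_rot'])
a=cv2.resize(S['frame'][130:280,130:340],(630,450),interpolation=cv2.INTER_CUBIC)
cv2.imwrite('pics/crop1.png',a[:,:,::-1]); cv2.imwrite('pics/w0.png',W['frame'][:,:,::-1])
E
```

```text
spare (array([ 0.4324, -0.263 ,  0.0024]), [0.0012, 0.0012])
tin top (array([ 0.6355, -0.2681,  0.0509]), [0.0031, 0.0031])
cap top (array([0.4461, 0.0383, 0.1523]), [0.0023, 0.0023])
base ring (array([-0.0143,  0.0029, -0.0053]), [0.002, 0.002])
mark (array([0.6192, 0.0537, 0.0846]), [0.0037, 0.0037])
tcp px [-13.874  197.8033] [468.6516 297.6551]
wrist [325.1923   0.     277.7387] cam pos [ 0.3342 -0.5336  0.3844] [[-0.0012  1.      0.0009]
 [-0.9616 -0.0009 -0.2743]
 [-0.2743 -0.0012  0.9616]]
```

View pics/crop1.png

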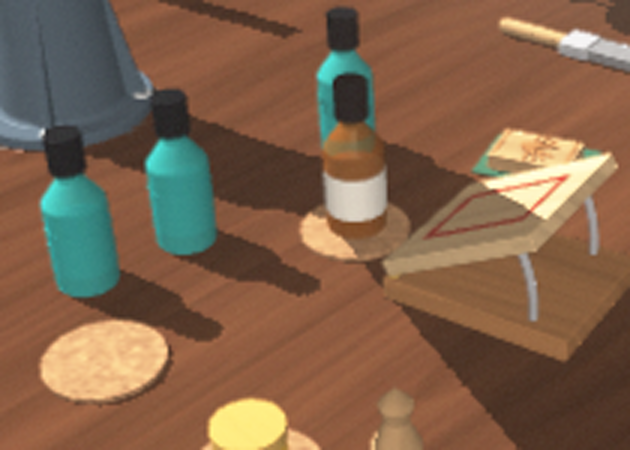

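The crop confirms the pick: the only amber glass bottle, with its white label, stands on the coaster in front of the stand, and the turquoise ones are distractors. Next I move to an overhead viewpoint for the wrist camera.

Request:
play_rows(motion=[[[0.25,-0.2,-0.1,0,0,0],[0.25,-0.2,-0.1,0,0,0],[0.25,-0.2,-0.1,0,0,0],[0.25,-0.2,-0.1,0,0,0],[0.25,-0.2,-0.1,0,0,0],[0.25,-0.2,-0.1,0,0,0],[0.25,-0.2,-0.1,0,0,0],[0.25,-0.2,-0.1,0,0,0]]])

```text
time_s: 2.02
position: [0.4067, -0.278, 0.3397]
tcp_rot: [[0.905, 0.425, 0.0], [0.425, -0.905, -0.0], [0.0, 0.0, -1.0]]
force: [0.1, -0.2, 0.2]
opening: 1.001
grasp_force: 0.0
```

Request:
play_rows(motion=[[[0.16,-0.12,-0.06,0,0,25],[0.16,-0.12,-0.06,0,0,25],[0.16,-0.12,-0.06,0,0,25],[0.16,-0.12,-0.06,0,0,25],[0.16,-0.12,-0.06,0,0,25],[0.16,-0.12,-0.06,0,0,25],[0.16,-0.12,-0.06,0,0,25],[0.16,-0.12,-0.06,0,0,25]]])

```text
time_s: 2.68
position: [0.5, -0.1026, 0.3991]
tcp_rot: [[1.0, 0.006, 0.0], [0.006, -1.0, -0.001], [0.0, 0.001, -1.0]]
force: [0.5, 0.4, -0.0]
opening: 1.0
grasp_force: 0.0
```

Run:
```python
from h import *
s=bot.read_state(); print(s['time_s'],s['position'],s['tcp_rot'].round(3) if hasattr(s['tcp_rot'],'round') else s['tcp_rot'])
S=imaging.capture('scene');T=imaging.capture('top');W=imaging.capture('wrist')
cv2.imwrite('pics/w1.png',W['frame'][:,:,::-1]); cv2.imwrite('pics/s1.png',S['frame'][:,:,::-1]); cv2.imwrite('pics/t1.png',T['frame'][:,:,::-1])
for n in ['oil_bottle','wax_tin','coaster_front','crest','felt','mark','figure']:
    print(n,[(np.round(d['at'],3).tolist(),round(d['confidence'],2)) for d in finder.recognise('wrist',n)][:5])
```

```text
2.6833 [ 0.5    -0.1026  0.3991] [[ 1.     0.006  0.   ]
 [ 0.006 -1.    -0.001]
 [ 0.     0.001 -1.   ]]
oil_bottle [([0.348, -0.086, 0.087], 0.96), ([0.34, 0.131, 0.05], 0.87), ([0.457, 0.022, 0.107], 0.7), ([0.338, -0.192, 0.076], 0.64)]
wax_tin [([0.634, -0.266, 0.049], 0.67)]
coaster_front [([0.469, 0.011, 0.004], 0.81)]
crest [([0.507, 0.246, 0.028], 0.97), ([0.536, 0.47, 0.018], 0.35)]
felt [([0.513, 0.248, 0.006], 0.94)]
mark [([0.622, 0.047, 0.088], 0.94)]
figure [([0.728, -0.209, 0.058], 0.71), ([0.678, 0.299, 0.092], 0.51)]
```

View pics/w1.png

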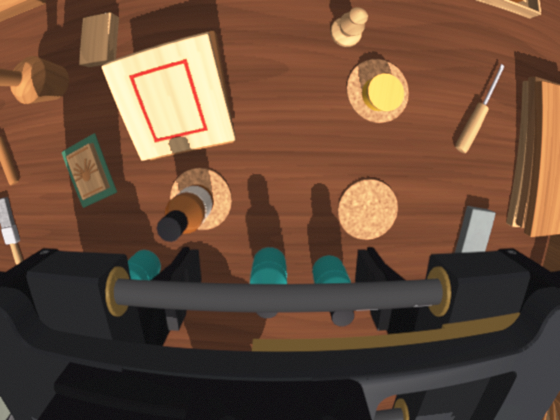

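The wrist view shows the cap at (170,227), the front coaster at (200,198), the spare coaster at (368,208), the tin at (385,92) on the side coaster, the crest at (90,167) and the red outline around (170,100). Now I fit the poses jointly from three views.

```bash
cat > fit.py <<'E'
from h import *
from scipy.optimize import least_squares
def blob(mask,seed):
    n,l,st,c=cv2.connectedComponentsWithStats(mask.astype(np.uint8))
    d=[np.min(np.hypot(*(np.argwhere(l==i)[:,::-1]-seed).T)) if st[i,4]>15 else 1e9 for i in range(1,n)]
    return l==1+int(np.argmin(d))
def hullpts(m): 
    c=max(cv2.findContours(m.astype(np.uint8),0,1)[0],key=cv2.contourArea); return cv2.convexHull(c)[:,0].astype(float)
def cyl(x,y,z0,z1,r):
    a=np.linspace(0,2*np.pi,40); return np.array([[x+r*np.cos(t),y+r*np.sin(t),z] for z in(z0,z1) for t in a])
def cen(P):
    h=cv2.convexHull(P.astype(np.float32)); M=cv2.moments(h); return np.array([M['m10'],M['m01']])/M['m00']
def fitcyl(obs,x0,h,r):  # obs: (im,mask,fish); unknown x,y,z0
    cs=[(im,cen(hullpts(m)),f) for im,m,f in obs]
    g=lambda p: np.concatenate([cen(np.array([proj(im,X,f) for X in cyl(p[0],p[1],p[2],p[2]+h,r)]))-c for im,c,f in cs])
    s=least_squares(g,x0); return s.x,s.fun
E
python3 - <<'E'
from fit import *
V={n:imaging.capture(n) for n in('scene','top','wrist')}
F={'scene':False,'top':False,'wrist':True}
H={n:cv2.cvtColor(V[n]['frame'],cv2.COLOR_RGB2HSV).astype(int) for n in V}
def near(m,X,n,rad):
    p=proj(V[n],X,F[n]); yy,xx=np.mgrid[:420,:560]; return m&(np.hypot(xx-p[0],yy-p[1])<rad)
# cap
X=[.446,.038,.147];obs=[]
for n in V:
    m=near(H[n][...,2]<45,X,n,28); m=blob(m,proj(V[n],X,F[n])); obs.append((V[n],m,F[n])); print(n,m.sum(),proj(V[n],X,F[n]),cen(hullpts(m)))
print('cap',fitcyl(obs,[.446,.038,.128],.038,.017))
# tin
X=[.635,-.267,.03];obs=[]
for n in V:
    h=H[n]; m=near((h[...,0]>20)&(h[...,0]<32)&(h[...,1]>150)&(h[...,2]>90),X,n,32); m=blob(m,proj(V[n],X,F[n])); obs.append((V[n],m,F[n])); print(n,m.sum(),proj(V[n],X,F[n]),cen(hullpts(m)))
print('tin',fitcyl(obs,[.635,-.267,.006],.045,.03))
# coasters
for nm,X in [('front',(.45,.03,.006)),('side',(.635,-.268,.006)),('spare',(.432,-.263,.006))]:
    for n in V:
        for d in finder.outline_of(n,'coaster_front')[:6]:
            m=d['pixels']; 
            if m.sum()<60: continue
            P=np.array([onplane(V[n],u,.006,F[n])[:2] for u in hullpts(m)]).astype(np.float32)
            c,r=cv2.minEnclosingCircle(P)
            if np.hypot(c[0]-X[0],c[1]-X[1])<.05: print(nm,n,np.round(c,4),round(r,4),round(d['confidence'],2))
# red outline
def quad(m):
    h=cv2.convexHull(np.argwhere(m)[:,::-1].astype(np.int32))
    for e in np.linspace(1,20,60):
        q=cv2.approxPolyDP(h,e,True)
        if len(q)==4: return q[:,0].astype(float)
Q={}
for n in V:
    h=H[n]; m=near(((h[...,0]<8)|(h[...,0]>172))&(h[...,1]>110)&(h[...,2]>60),(.62,.052,.087),n,75)
    k=cv2.connectedComponentsWithStats(cv2.dilate(m.astype(np.uint8),np.ones((3,3)))); 
    l=1+np.argmax(k[2][1:,4]); m=m&(k[1]==l); Q[n]=quad(m); print(n,m.sum(),Q[n].tolist())
def model(p):
    x,y,z,yaw,sl=p; R=cv2.Rodrigues(np.array([0,0,yaw]))[0]@cv2.Rodrigues(np.array([0,-sl,0.]))[0]
    return [np.array([x,y,z])+R@np.array([a*.058,b*.044,0]) for a in(-1,1) for b in(-1,1)]
def res(p,names=('scene','top','wrist')):
    o=[]
    for n in names:
        for C in model(p):
            u=proj(V[n],C,F[n]); q=Q[n][np.argmin(np.hypot(*(Q[n]-u).T))]; o+=list(u-q)
    return np.array(o)
for nm in [('scene','top','wrist'),('scene','wrist'),('top','wrist'),('scene','top')]:
    s=least_squares(res,[.62,.052,.087,.1,.45],args=(nm,),loss='soft_l1'); print('mark',s.x,np.abs(s.fun).max())
E
```

```text
Traceback (most recent call last):
  File "fit.py", line 6, in blob
    return l==1+int(np.argmin(d))
                    ~~~~~~~~~^^^
ValueError: attempt to get argmin of an empty sequence
```

```bash
cat > m1.py <<'E'
from fit import *
V={n:imaging.capture(n) for n in('scene','top','wrist')}
for n in('scene','top'): V[n]['frame']=cv2.imread(f'pics/{n}0.png')[:,:,::-1].copy()
F={'scene':False,'top':False,'wrist':True}
H={n:cv2.cvtColor(V[n]['frame'],cv2.COLOR_RGB2HSV).astype(int) for n in V}
def near(m,X,n,rad):
    p=proj(V[n],X,F[n]); yy,xx=np.mgrid[:420,:560]; return m&(np.hypot(xx-p[0],yy-p[1])<rad)
def go(f):
    try: f()
    except Exception as e: print('ERR',f.__name__,repr(e)[:100])
def cap():
    X=[.446,.038,.147];obs=[]
    for n in V:
        m=near(H[n][...,2]<(60 if n!='top' else 50),X,n,26)
        if m.sum()<20: print(n,'none');continue
        m=blob(m,proj(V[n],X,F[n])); obs.append((V[n],m,F[n])); print(n,m.sum(),proj(V[n],X,F[n]),cen(hullpts(m)))
    print('cap',fitcyl(obs,[.446,.038,.128],.038,.017))
def tin():
    X=[.635,-.267,.03];obs=[]
    for n in V:
        h=H[n]; m=near((h[...,0]>20)&(h[...,0]<32)&(h[...,1]>150)&(h[...,2]>90),X,n,32)
        if m.sum()<20: print(n,'none');continue
        m=blob(m,proj(V[n],X,F[n])); obs.append((V[n],m,F[n])); print(n,m.sum(),proj(V[n],X,F[n]),cen(hullpts(m)))
    print('tin',fitcyl(obs,[.635,-.267,.006],.045,.03))
def coast():
    for n in ('scene','wrist'):
        for d in finder.outline_of(n,'coaster_front')[:6]:
            m=d['pixels']
            if m.sum()<60: continue
            P=np.array([onplane(V[n],u,.006,F[n])[:2] for u in hullpts(m)]).astype(np.float32)
            c,r=cv2.minEnclosingCircle(P); print('coaster',n,np.round(c,4),round(r,4),round(d['confidence'],2))
def quad(m):
    h=cv2.convexHull(np.argwhere(m)[:,::-1].astype(np.int32))
    for e in np.linspace(1,20,60):
        q=cv2.approxPolyDP(h,e,True)
        if len(q)==4: return q[:,0].astype(float)
def model(p):
    x,y,z,yaw,sl=p; R=cv2.Rodrigues(np.array([0,0,yaw]))[0]@cv2.Rodrigues(np.array([0,-sl,0.]))[0]
    return [np.array([x,y,z])+R@np.array([a*.058,b*.044,0]) for a in(-1,1) for b in(-1,1)]
def mark():
    Q={}
    for n in V:
        h=H[n]; m=near(((h[...,0]<8)|(h[...,0]>172))&(h[...,1]>110)&(h[...,2]>60),(.62,.052,.087),n,75)
        k=cv2.connectedComponentsWithStats(cv2.dilate(m.astype(np.uint8),np.ones((3,3))))
        l=1+np.argmax(k[2][1:,4]); m=m&(k[1]==l); Q[n]=quad(m); print(n,m.sum(),Q[n].tolist())
    def res(p,names):
        o=[]
        for n in names:
            for C in model(p):
                u=proj(V[n],C,F[n]); q=Q[n][np.argmin(np.hypot(*(Q[n]-u).T))]; o+=list(u-q)
        return np.array(o)
    for nm in [('scene','top','wrist'),('scene','wrist'),('top','wrist'),('scene','top')]:
        s=least_squares(res,[.62,.052,.087,.1,.45],args=(nm,),loss='soft_l1'); print('mark',s.x,np.abs(s.fun).max())
for f in(cap,tin,coast,mark): go(f)
E
python3 m1.py
```

```text
scene 159 [247.1702 161.816 ] [246.4118 162.3754]
top 52 [263.5664 235.7322] [263.9071 235.0833]
wrist 642 [171.7263 226.4161] [172.6569 225.5621]
cap (array([0.4475, 0.0359, 0.1276]), array([ 0.6282, -0.0222,  0.3209,  0.1239,  0.0865,  0.1483]))
scene 19 [215.3327 277.3204] [202.4198 285.9383]
top 22 [353.3883 186.9798] [352.0261 195.1111]
wrist none
tin (array([ 0.6082, -0.2812, -0.0212]), array([ 1.8401, -1.4281,  4.1871,  1.0583]))
coaster scene [0.4535 0.027 ] 0.0574 0.95
coaster wrist [0.4497 0.0309] 0.0557 0.91
scene 63 [[310.0, 196.0], [302.0, 203.0], [272.0, 208.0], [287.0, 195.0]]
top 165 [[274.0, 203.0], [250.0, 206.0], [245.0, 174.0], [269.0, 170.0]]
wrist 776 [[207.0, 130.0], [156.0, 142.0], [130.0, 76.0], [186.0, 60.0]]
mark [0.6111 0.0547 0.0813 0.1647 0.4988] 10.112174004329745
mark [0.6109 0.0543 0.0816 0.1625 0.4991] 9.990228853406563
mark [0.6123 0.0573 0.0739 0.1737 0.4823] 1.4040308259432948
mark [0.6102 0.0535 0.0823 0.1472 0.4824] 9.846320133188726
```

Request:
play_rows(motion=[[[-0.052,-0.139,0.14,0,0,0],[-0.052,-0.139,0.14,0,0,0],[-0.052,-0.139,0.14,0,0,0],[-0.052,-0.139,0.14,0,0,0],[-0.052,-0.139,0.14,0,0,0],[-0.052,-0.139,0.14,0,0,0],[-0.052,-0.139,0.14,0,0,0]]])

```text
time_s: 4.17
position: [0.446, 0.0369, 0.2578]
tcp_rot: [[1.0, 0.006, -0.004], [0.006, -1.0, 0.0], [-0.004, -0.0, -1.0]]
force: [-0.2, 0.5, 0.4]
opening: 1.001
grasp_force: 0.0
```

Request:
play_rows(motion=[[[0,0,0.03,0,0,0],[0,0,0.06,0,0,0],[0,0,0.085,0,0,0],[0,0,0.1,0,0,0],[0,0,0.109,0,0,0],[0,0,0.109,0,0,0],[0,0,0.109,0,0,0]]])

```text
time_s: 4.75
position: [0.4493, 0.0346, 0.1505]
tcp_rot: [[1.0, 0.002, 0.002], [0.002, -1.0, -0.001], [0.002, 0.001, -1.0]]
force: [0.2, 1.0, 0.2]
opening: 0.999
grasp_force: 0.0
```

Request:
play_rows(motion=[[[0,0,0,0,0,0],[0,0,0,0,0,0],[0,0,0,0,0,0],[0,0,0,0,0,0],[0,0,0,0,0,0],[0,0,0,0,0,0],[0,0,0,0,0,0],[0,0,0,0,0,0]]], fingers=0.0)

```text
time_s: 5.42
position: [0.4475, 0.0357, 0.15]
tcp_rot: [[1.0, 0.004, 0.0], [0.004, -1.0, -0.0], [0.0, 0.0, -1.0]]
force: [-0.5, 0.0, 0.2]
opening: 0.482
grasp_force: 0.0
```

Request:
play_rows(motion=[[[0,0,0,0,0,0],[0,0,0,0,0,0],[0,0,0,0,0,0],[0,0,0,0,0,0],[0,0,-0.005,0,0,0],[0,0,-0.02,0,0,0],[0,0,-0.04,0,0,0],[0,0,-0.05,0,0,0]]])

```text
time_s: 6.08
position: [0.4479, 0.0356, 0.2013]
tcp_rot: [[1.0, 0.004, 0.001], [0.004, -1.0, -0.0], [0.001, 0.0, -1.0]]
force: [1.9, 0.3, -2.4]
opening: 0.383
grasp_force: 30.0
```

Run:
```python
from h import *
s=bot.read_state(); print(s['position'],s['force'],s['opening'],s['grasp_force'])
```

```text
[0.4479 0.0356 0.2013] [ 1.9263  0.2575 -2.4049] 0.383366145134131 29.999830755405128
```

Request:
play_rows(motion=[[[-0.001,0.015,0,0,0,0],[-0.004,0.05,0,0,0,0],[-0.007,0.09,0,0,0,0],[-0.01,0.13,0,0,0,0],[-0.012,0.17,0,0,0,0],[-0.014,0.21,0,0,0,0],[-0.016,0.25,0,0,0,0],[-0.017,0.28,0,0,0,0]]])

```text
time_s: 6.75
position: [0.431, -0.2478, 0.2001]
tcp_rot: [[1.0, 0.002, 0.0], [0.002, -1.0, -0.001], [0.0, 0.001, -1.0]]
force: [0.9, 1.1, -2.1]
opening: 0.387
grasp_force: 30.0
```

Request:
play_rows(motion=[[[0,0.013,0,0,0,0],[0,0.018,0,0,0,0],[0,0.018,0.015,0,0,0],[0,0.018,0.03,0,0,0],[0,0.018,0.04,0,0,0],[0,0.018,0.045,0,0,0],[0,0.018,0.048,0,0,0],[0,0.018,0.049,0,0,0]]])

```text
time_s: 7.42
position: [0.4314, -0.2612, 0.1507]
tcp_rot: [[1.0, 0.005, -0.001], [0.005, -1.0, 0.001], [-0.001, -0.001, -1.0]]
force: [0.1, 1.1, -2.0]
opening: 0.382
grasp_force: 30.0
```

Run:
```python
from h import *
s=bot.read_state(); print(s['position'],s['force'],s['opening'],s['grasp_force'],s['moment'])
S=imaging.capture('scene');W=imaging.capture('wrist')
a=cv2.resize(S['frame'][100:320,80:360],(560,440),interpolation=cv2.INTER_CUBIC)
cv2.imwrite('pics/s2.png',a[:,:,::-1]);cv2.imwrite('pics/w2.png',W['frame'][:,:,::-1])
```

```text
[ 0.4314 -0.2612  0.1507] [ 0.0629  1.0919 -1.9833] 0.38171880810707026 30.000061145983636 [-0.006   0.0816 -0.0537]
```

View pics/s2.png

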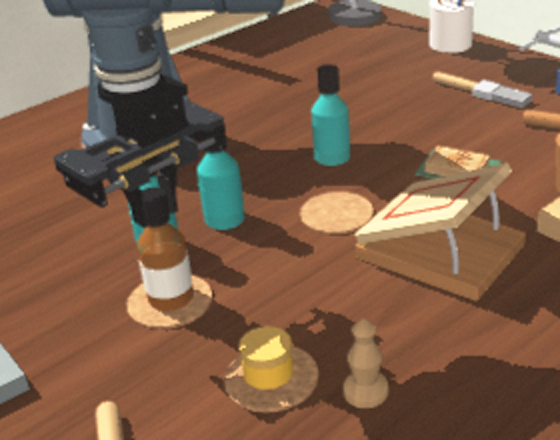

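The bottle stands upright, centred on the spare coaster at (170,298) in the crop, and the front coaster at (337,212) is free. I lower it 1 mm, release, retreat and look at the tin.

Request:
play_rows(motion=[[[0,0,0.001,0,0,0],[0,0,0.001,0,0,0],[0,0,0.001,0,0,0],[0,0,0.001,0,0,0],[0,0,0.001,0,0,0],[0,0,0.001,0,0,0]]], fingers=0.087)

```text
time_s: 8.02
position: [0.4317, -0.2626, 0.1502]
tcp_rot: [[1.0, 0.003, 0.0], [0.003, -1.0, -0.0], [0.0, 0.0, -1.0]]
force: [-0.5, 0.2, 0.4]
opening: 0.755
grasp_force: 0.0
```

Request:
play_rows(motion=[[[0,0,-0.02,0,0,0],[0,0,-0.06,0,0,0],[0,0,-0.1,0,0,0],[0.03,-0.01,-0.13,0,0,0],[0.06,-0.02,-0.15,0,0,0],[0.1,-0.03,-0.17,0,0,0],[0.12,-0.04,-0.18,0,0,0],[0.12,-0.04,-0.18,0,0,0]]])

```text
time_s: 8.68
position: [0.5569, -0.2211, 0.3334]
tcp_rot: [[1.0, 0.007, 0.01], [0.007, -1.0, -0.003], [0.01, 0.003, -1.0]]
force: [0.6, -0.2, 0.4]
opening: 0.997
grasp_force: 0.0
```

```bash
cat > m2.py <<'E'
from fit import *
import m_util
E
python3 - <<'E'
from fit import *
s=bot.read_state(); print(s['time_s'],s['position'],np.array(s['tcp_rot'])[:2,:2])
V={n:imaging.capture(n) for n in('scene','wrist')};F={'scene':False,'wrist':True}
for n in V: cv2.imwrite(f'pics/{n}3.png',V[n]['frame'][:,:,::-1])
obs=[]
for n in V:
    for d in finder.outline_of(n,'wax_tin')[:2]:
        print(n,'tin',d['confidence'],d['pixels'].sum(),cen(hullpts(d['pixels'])),proj(V[n],(.635,-.267,.03),F[n]))
        if d['confidence']>.4 and len([o for o in obs if o[0] is V[n]])==0: obs.append((V[n],d['pixels'],F[n]))
print(fitcyl(obs,[.635,-.267,.006],.045,.03))
for n in V:
    for d in finder.outline_of(n,'coaster_front')[:6]:
        m=d['pixels']
        if m.sum()<60: continue
        P=np.array([onplane(V[n],u,.006,F[n])[:2] for u in hullpts(m)]).astype(np.float32)
        c,r=cv2.minEnclosingCircle(P); print('coaster',n,np.round(c,4),round(r,4),round(d['confidence'],2),cen(hullpts(m)))
E
```

```text
8.6833 [ 0.5569 -0.2211  0.3334] [[ 0.9999  0.007 ]
 [ 0.0071 -1.    ]]
scene tin 0.94 704 [213.2316 278.2375] [215.3327 277.3204]
scene tin 0.29 531 [137.0032 333.2435] [215.3327 277.3204]
wrist tin 0.85 1568 [315.4606 123.8196] [311.4388 121.6066]
(array([ 0.632, -0.271,  0.006]), array([-0.0461, -0.0084, -0.0252, -0.0197]))
coaster scene [ 0.3382 -0.4862] 0.1118 0.34 [ 67.2936 278.3333]
coaster wrist [0.4505 0.0305] 0.055 0.87 [127.5834 238.996 ]
```

View pics/wrist3.png

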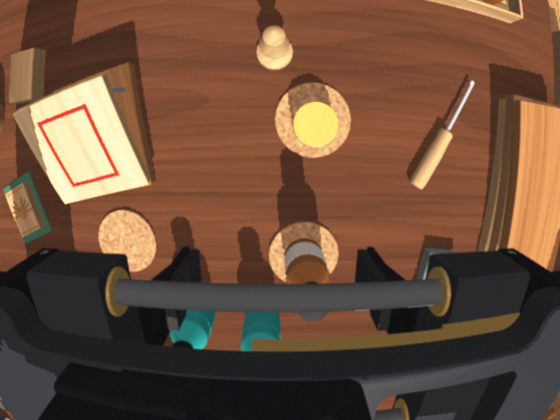

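The tin lid is at (316,124) on the side coaster at (313,120), and the figure at (275,48) is clear of the jaws. The fit puts the tin at (0.632, -0.271). Going for the tin.

Request:
play_rows(motion=[[[0.08,0.049,0.2,0,0,0],[0.08,0.049,0.2,0,0,0],[0.08,0.049,0.2,0,0,0],[0.08,0.049,0.2,0,0,0],[0.08,0.049,0.2,0,0,0],[0.08,0.049,0.2,0,0,0],[0.08,0.049,0.2,0,0,0],[0.08,0.049,0.2,0,0,0]]])

```text
time_s: 9.65
position: [0.6306, -0.2709, 0.1296]
tcp_rot: [[1.0, 0.003, -0.002], [0.003, -1.0, 0.001], [-0.002, -0.001, -1.0]]
force: [0.2, -0.1, 0.5]
opening: 0.999
grasp_force: 0.0
```

Request:
play_rows(motion=[[[0,0,0.03,0,0,0],[0,0,0.06,0,0,0],[0,0,0.085,0,0,0],[0,0,0.095,0,0,0],[0,0,0.1,0,0,0],[0,0,0.1,0,0,0],[0,0,0.1,0,0,0]]])

```text
time_s: 10.23
position: [0.6328, -0.2715, 0.0324]
tcp_rot: [[1.0, 0.003, 0.003], [0.003, -1.0, -0.002], [0.003, 0.002, -1.0]]
force: [-0.1, -0.7, 0.2]
opening: 0.999
grasp_force: 0.0
```

Request:
play_rows(motion=[[[0,0,0,0,0,0],[0,0,0,0,0,0],[0,0,0,0,0,0],[0,0,0,0,0,0],[0,0,0,0,0,0],[0,0,0,0,0,0],[0,0,0,0,0,0],[0,0,0,0,0,0]]], fingers=0.0)

```text
time_s: 10.9
position: [0.6317, -0.2707, 0.0303]
tcp_rot: [[1.0, 0.003, 0.0], [0.003, -1.0, 0.0], [0.0, -0.0, -1.0]]
force: [-1.1, 0.9, 2.9]
opening: 0.67
grasp_force: 30.8
```

Request:
play_rows(motion=[[[0,0,-0.005,0,0,0],[0,0,-0.02,0,0,0],[0,0,-0.05,0,0,0],[0,0,-0.08,0,0,0],[0,0,-0.11,0,0,0],[0,0,-0.14,0,0,0],[0,0,-0.16,0,0,0],[0,0,-0.17,0,0,0]]])

```text
time_s: 11.57
position: [0.6331, -0.2716, 0.2048]
tcp_rot: [[1.0, 0.004, 0.006], [0.004, -1.0, -0.004], [0.006, 0.004, -1.0]]
force: [1.0, -0.7, -0.6]
opening: 0.671
grasp_force: 30.7
```

Request:
play_rows(motion=[[[-0.01,-0.017,0,0,0,0],[-0.03,-0.05,0,0,0,0],[-0.05,-0.083,0,0,0,0],[-0.07,-0.116,0,0,0,0],[-0.09,-0.15,0,0,0,0],[-0.11,-0.184,0,0,0,0],[-0.13,-0.217,0,0,0,0],[-0.15,-0.25,0,0,0,0]]])

```text
time_s: 12.23
position: [0.4789, -0.0197, 0.1998]
tcp_rot: [[1.0, 0.003, -0.001], [0.003, -1.0, 0.0], [-0.001, -0.0, -1.0]]
force: [0.4, 0.1, -1.3]
opening: 0.667
grasp_force: 30.7
```

Request:
play_rows(motion=[[[-0.018,-0.03,0,0,0,0],[-0.027,-0.046,0,0,0,0],[-0.03,-0.052,0,0,0,0],[-0.03,-0.052,0.03,0,0,0],[-0.03,-0.052,0.06,0,0,0],[-0.03,-0.052,0.09,0,0,0],[-0.03,-0.052,0.11,0,0,0],[-0.03,-0.052,0.12,0,0,0]]])

```text
time_s: 12.9
position: [0.4503, 0.03, 0.0775]
tcp_rot: [[1.0, 0.003, -0.003], [0.003, -1.0, 0.0], [-0.003, -0.0, -1.0]]
force: [-0.3, 0.2, -1.9]
opening: 0.674
grasp_force: 30.7
```

Run:
```python
from fit import *
V={n:imaging.capture(n) for n in('scene','top','wrist')};F={'scene':False,'top':False,'wrist':True}
for n in V: cv2.imwrite(f'pics/{n}4.png',V[n]['frame'][:,:,::-1])
s=bot.read_state(); print(s['time_s'],s['position'],np.array(s['tcp_rot'])[:2,:2],s['force'],s['opening'])
for n in V:
    for d in finder.outline_of(n,'coaster_front')[:6]:
        m=d['pixels']
        if m.sum()<60: continue
        P=np.array([onplane(V[n],u,.006,F[n])[:2] for u in hullpts(m)]).astype(np.float32)
        c,r=cv2.minEnclosingCircle(P); print('coaster',n,np.round(c,4),round(r,4),round(d['confidence'],2),cen(hullpts(m)))
```

```text
13.05 [0.451  0.03   0.0791] [[ 1.      0.0028]
 [ 0.0028 -1.    ]] [-0.1049 -0.1698 -1.2247] 0.6703955234122901
coaster scene [0.4529 0.0259] 0.0569 0.74 [248.0301 206.3994]
coaster scene [0.5678 0.1479] 0.1619 0.7 [298.9262 208.182 ]
coaster scene [0.739  0.2301] 0.071 0.21 [368.019  212.3354]
coaster wrist [0.4503 0.0313] 0.0546 0.91 [276.0992 209.3725]
coaster wrist [ 0.6401 -0.2212] 0.0282 0.28 [556.45   23.138]
```

Request:
play_rows(motion=[[[0,0,0.015,0,0,0],[0,0,0.03,0,0,0],[0,0,0.04,0,0,0],[0,0,0.045,0,0,0],[0,0,0.048,0,0,0],[0,0,0.049,0,0,0],[0,0,0.049,0,0,0]]])

```text
time_s: 13.78
position: [0.451, 0.0306, 0.0314]
tcp_rot: [[1.0, 0.004, 0.001], [0.004, -1.0, -0.0], [0.001, 0.0, -1.0]]
force: [-0.4, 0.3, -2.1]
opening: 0.669
grasp_force: 30.7
```

Request:
play_rows(motion=[[[0,0,0,0,0,0],[0,0,0,0,0,0],[0,0,0,0,0,0],[0,0,0,0,0,0],[0,0,0,0,0,0]]], fingers=0.087)

```text
time_s: 14.2
position: [0.4507, 0.0307, 0.0312]
tcp_rot: [[1.0, 0.003, 0.001], [0.003, -1.0, -0.0], [0.001, 0.0, -1.0]]
force: [-0.2, -0.4, -0.3]
opening: 0.952
grasp_force: 0.0
```

Request:
play_rows(motion=[[[0,0,-0.02,0,0,0],[0,0,-0.06,0,0,0],[0,0,-0.1,0,0,0],[0,0,-0.14,0,0,0],[0,0,-0.18,0,0,0],[0,0,-0.22,0,0,0],[0,0,-0.25,0,0,0],[0,0,-0.25,0,0,0]]])

```text
time_s: 14.87
position: [0.4541, 0.0302, 0.2872]
tcp_rot: [[1.0, 0.004, 0.014], [0.004, -1.0, -0.002], [0.014, 0.003, -1.0]]
force: [1.6, -0.5, -0.1]
opening: 1.0
grasp_force: 0.0
```

Request:
play_rows(motion=[[[0.03,0.03,-0.01,0,0,0],[0.05,0.06,-0.02,0,0,0],[0.07,0.09,-0.02,0,0,0],[0.07,0.12,-0.02,0,0,0],[0.07,0.13,-0.02,0,0,0],[0.07,0.13,-0.02,0,0,0]]])

```text
time_s: 15.37
position: [0.5205, -0.1011, 0.2998]
tcp_rot: [[1.0, -0.0, -0.002], [-0.0, -1.0, 0.0], [-0.002, -0.0, -1.0]]
force: [-1.0, 0.2, -0.3]
opening: 1.001
grasp_force: 0.0
```

Run:
```python
from fit import *
V={n:imaging.capture(n) for n in('scene','top','wrist')};F={'scene':False,'top':False,'wrist':True}
for n in V: cv2.imwrite(f'pics/{n}5.png',V[n]['frame'][:,:,::-1])
s=bot.read_state(); print(s['time_s'],s['position'],np.array(s['tcp_rot'])[:2,:2],s['force'],s['opening'])
for k in('wax_tin','oil_bottle','coaster_front','crest','mark','felt'):
  for n in V:
    for d in finder.outline_of(n,k)[:6]:
        m=d['pixels']
        if m.sum()<60 or d['confidence']<.4: continue
        P=np.array([onplane(V[n],u,.006,F[n])[:2] for u in hullpts(m)]).astype(np.float32)
        c,r=cv2.minEnclosingCircle(P); print(k,n,np.round(c,4),round(r,4),round(d['confidence'],2),cen(hullpts(m)))
```

```text
15.5167 [ 0.5199 -0.0977  0.3002] [[ 1.      0.0038]
 [ 0.0038 -1.    ]] [-0.7709  0.2972  0.4917] 0.9996429298215285
wax_tin scene [0.4299 0.0616] 0.065 0.97 [248.8366 199.1865]
wax_tin top [0.4565 0.0323] 0.0313 0.69 [264.7707 236.9197]
wax_tin wrist [0.4438 0.0408] 0.0424 0.87 [184.868  230.8153]
oil_bottle scene [ 0.3214 -0.1972] 0.1562 0.72 [161.0562 227.4457]
oil_bottle scene [0.2187 0.261 ] 0.188 0.61 [244.8346 160.129 ]
oil_bottle scene [0.4952 0.2603] 0.0523 0.58 [306.8706 180.3078]
oil_bottle scene [ 0.1633 -0.1234] 0.1429 0.56 [151.5284 192.4853]
oil_bottle scene [ 0.2095 -0.0098] 0.1856 0.55 [189.3554 188.937 ]
oil_bottle top [ 0.3152 -0.1992] 0.0346 0.65 [332.9715 280.0999]
oil_bottle top [ 0.348  -0.4908] 0.0952 0.58 [417.951  272.3109]
oil_bottle top [ 0.4381 -0.2683] 0.0402 0.55 [353.1125 244.7023]
oil_bottle top [0.3344 0.15  ] 0.0277 0.4 [231.1241 271.4983]
oil_bottle wrist [ 0.4071 -0.2877] 0.0645 0.96 [400.0119 250.0353]
oil_bottle wrist [ 0.2807 -0.0863] 0.0419 0.91 [271.0333 325.3513]
oil_bottle wrist [ 0.2824 -0.2108] 0.0487 0.64 [344.9834 324.0724]
oil_bottle wrist [0.45   0.0311] 0.0552 0.41 [191.1225 224.5346]
coaster_front scene [0.4535 0.0259] 0.0563 0.82 [248.3429 207.2088]
coaster_front top [0.451 0.038] 0.0526 0.73 [259.8706 237.0004]
coaster_front wrist [0.4496 0.0304] 0.0558 0.65 [191.4487 224.6785]
crest scene [0.4934 0.2591] 0.0543 0.81 [306.0709 180.5774]
crest scene [0.4218 0.0588] 0.0685 0.65 [248.123  198.6079]
crest scene [ 0.6427 -0.2742] 0.0567 0.43 [215.3193 288.863 ]
crest top [0.5083 0.2526] 0.0512 0.83 [202.3218 221.4281]
crest wrist [0.5048 0.2545] 0.0557 0.95 [ 61.9486 193.3968]
mark scene [0.5678 0.1479] 0.1619 0.97 [300.5569 208.2732]
mark top [0.633  0.0592] 0.1173 0.55 [257.8084 186.6726]
mark wrist [0.6232 0.1   ] 0.1497 0.78 [151.6404 106.0941]
felt top [0.5048 0.2592] 0.0718 0.96 [200.6102 222.1813]
felt wrist [0.507  0.2533] 0.0726 0.71 [ 63.6089 191.9512]
```

View pics/wrist5.png

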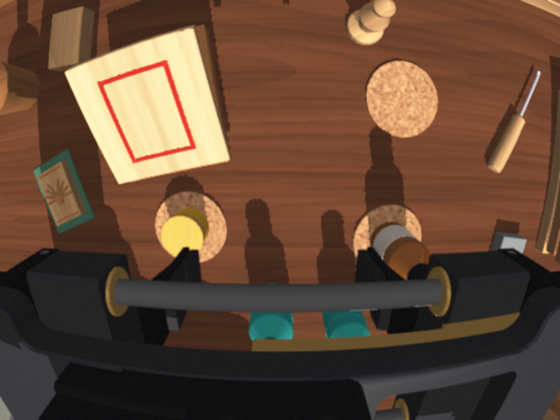

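The tin (182,232) sits on the front coaster at (191,225), the bottle is on the spare coaster at (388,238), and the side coaster at (402,98) is empty. I refine the side coaster, mark and crest from this view plus the stored ones.

```bash
cat > m3.py <<'E'
from fit import *
import sys
V={n:imaging.capture(n) for n in('scene','top','wrist')};F={'scene':False,'top':False,'wrist':True}
for n in('scene','top'): V[n]['frame']=cv2.imread(f'pics/{n}0.png')[:,:,::-1].copy()
H={n:cv2.cvtColor(V[n]['frame'],cv2.COLOR_RGB2HSV).astype(int) for n in V}
def near(m,X,n,rad):
    p=proj(V[n],X,F[n]); yy,xx=np.mgrid[:420,:560]; return m&(np.hypot(xx-p[0],yy-p[1])<rad)
def quad(m):
    h=cv2.convexHull(np.argwhere(m)[:,::-1].astype(np.int32))
    for e in np.linspace(1,20,80):
        q=cv2.approxPolyDP(h,e,True)
        if len(q)==4: return q[:,0].astype(float)
def model(p,a,b):
    x,y,z,yaw,sl=p; R=cv2.Rodrigues(np.array([0,0,yaw]))[0]@cv2.Rodrigues(np.array([0,-sl,0.]))[0]
    return [np.array([x,y,z])+R@np.array([i*a,j*b,0]) for i in(-1,1) for j in(-1,1)]
def fitq(Q,names,p0,a,b,fixed=None):
    def res(p):
        if fixed is not None: p=np.r_[p[:4],fixed]
        return np.concatenate([u-Q[n][np.argmin(np.hypot(*(Q[n]-u).T))] for n in names for u in [proj(V[n],C,F[n]) for C in model(p,a,b)]])
    s=least_squares(res,p0 if fixed is None else p0[:4],loss='soft_l1'); return s.x,np.abs(s.fun).max().round(2),np.sqrt((s.fun**2).mean()).round(2)
Q={}
for n in V:
    f=V[n]['frame'].astype(float); m=near((f[...,0]>1.7*f[...,1])&(f[...,0]>70)&(f[...,1]<1.25*f[...,2]+8),(.615,.055,.08),n,{'scene':42,'top':40,'wrist':90}[n])
    k=cv2.connectedComponentsWithStats(cv2.dilate(m.astype(np.uint8),np.ones((3,3)))); 
    l=1+np.argmax(k[2][1:,4]); m=m&(k[1]==l); Q[n]=quad(m); print(n,m.sum(),Q[n].tolist())
for nm in [('scene','top','wrist'),('top','wrist'),('scene','wrist'),('wrist',)]:
    for a,b in((.058,.044),(.061,.047)): print('mark',nm,a,fitq(Q,nm,[.613,.055,.078,.16,.48],a,b))
Qc={}
for n in V:
    src=[d for d in finder.outline_of(n,'crest') if abs(proj(V[n],(.505,.25,.02),F[n])-cen(hullpts(d['pixels']))).max()<15]
    if src: 
        m=src[0]['pixels']; Qc[n]=cv2.boxPoints(cv2.minAreaRect(hullpts(m).astype(np.float32))) if 0 else quad(m); print('crest',n,src[0]['confidence'],Qc[n].tolist())
        P=np.array([onplane(V[n],u,.022,F[n])[:2] for u in hullpts(m)]).astype(np.float32); print(cv2.minAreaRect(P))
if 'wrist' in Qc: print('crest',[fitq(Qc,nm,[.505,.25,.022,a0,0],.045,.03,0.) for nm in [list(Qc),['wrist']] for a0 in(.2,-.2)])
if len(sys.argv)>1:
    print('side',onplane(V['wrist'],(402,98),.006,True))
E
python3 m3.py x
```

```text
scene 48 [[310.0, 196.0], [302.0, 203.0], [272.0, 208.0], [288.0, 195.0]]
top 166 [[274.0, 203.0], [250.0, 206.0], [245.0, 174.0], [269.0, 170.0]]
wrist 1130 [[194.0, 149.0], [132.0, 163.0], [97.0, 84.0], [165.0, 62.0]]
mark ('scene', 'top', 'wrist') 0.058 (array([0.6111, 0.0553, 0.0809, 0.1613, 0.5002]), np.float64(10.24), np.float64(2.75))
mark ('scene', 'top', 'wrist') 0.061 (array([0.6106, 0.0573, 0.0767, 0.1506, 0.5681]), np.float64(11.33), np.float64(3.45))
mark ('top', 'wrist') 0.058 (array([0.6115, 0.0567, 0.0776, 0.1688, 0.4883]), np.float64(1.23), np.float64(0.6))
mark ('top', 'wrist') 0.061 (array([0.612 , 0.0624, 0.0633, 0.1633, 0.5129]), np.float64(3.65), np.float64(1.59))
mark ('scene', 'wrist') 0.058 (array([0.6109, 0.0553, 0.0809, 0.1598, 0.5003]), np.float64(10.2), np.float64(3.3))
mark ('scene', 'wrist') 0.061 (array([0.6104, 0.0578, 0.0761, 0.1476, 0.5623]), np.float64(11.43), np.float64(4.04))
mark ('wrist',) 0.058 (array([0.6115, 0.0573, 0.0763, 0.1697, 0.4826]), np.float64(0.16), np.float64(0.09))
mark ('wrist',) 0.061 (array([0.6126, 0.067 , 0.0537, 0.1734, 0.4
[... 254 characters left out ...]
 231.0], [198.0, 236.0], [191.0, 213.0], [205.0, 208.0]]
((0.5032422542572021, 0.2518995702266693), (0.08854687213897705, 0.06040314957499504), 19.13402557373047)
crest wrist 0.85 [[84.0, 213.0], [57.0, 225.0], [37.0, 177.0], [65.0, 161.0]]
((0.5095018148422241, 0.24252274632453918), (0.09050821512937546, 0.07420221716165543), 19.999622344970703)
crest [(array([0.5065, 0.2541, 0.0121, 0.3615]), np.float64(8.97), np.float64(2.5)), (array([0.5065, 0.2541, 0.0121, 0.3615]), np.float64(8.97), np.float64(2.5)), (array([0.5075, 0.249 , 0.0158, 0.3473]), np.float64(2.98), np.float64(1.45)), (array([0.5075, 0.249 , 0.0158, 0.3473]), np.float64(2.98), np.float64(1.45))]
side [ 0.6408 -0.2716  0.006 ]
```

Mark pose: (0.6115, 0.057, 0.077), yaw 9.7°, slope about 0.485 rad. Side coaster: (0.640, -0.2715). Now the bottle goes from the spare coaster to the side one.

Request:
play_rows(motion=[[[-0.089,0.165,0.07,0,0,0],[-0.089,0.165,0.07,0,0,0],[-0.089,0.165,0.07,0,0,0],[-0.089,0.165,0.07,0,0,0],[-0.089,0.165,0.07,0,0,0],[-0.089,0.165,0.07,0,0,0],[-0.089,0.165,0.07,0,0,0],[-0.089,0.165,0.07,0,0,0]]], fingers=0.075)

```text
time_s: 17.38
position: [0.4327, -0.2643, 0.2311]
tcp_rot: [[1.0, 0.003, 0.0], [0.003, -1.0, 0.001], [0.0, -0.001, -1.0]]
force: [-0.8, 0.2, 0.4]
opening: 0.864
grasp_force: 0.0
```

Request:
play_rows(motion=[[[0,0,0.03,0,0,0],[0,0,0.055,0,0,0],[0,0,0.07,0,0,0],[0,0,0.08,0,0,0],[0,0,0.08,0,0,0],[0,0,0.08,0,0,0]]])

```text
time_s: 17.88
position: [0.4333, -0.2638, 0.1513]
tcp_rot: [[1.0, 0.005, 0.0], [0.005, -1.0, -0.0], [0.0, 0.0, -1.0]]
force: [0.3, 0.4, 0.5]
opening: 0.863
grasp_force: 0.0
```

Request:
play_rows(motion=[[[0,0,0,0,0,0],[0,0,0,0,0,0],[0,0,0,0,0,0],[0,0,0,0,0,0],[0,0,0,0,0,0],[0,0,0,0,0,0],[0,0,0,0,0,0],[0,0,0,0,0,0]]], fingers=0.0)

```text
time_s: 18.55
position: [0.4324, -0.2641, 0.151]
tcp_rot: [[1.0, 0.003, -0.0], [0.003, -1.0, 0.001], [-0.0, -0.001, -1.0]]
force: [0.5, 0.7, 1.7]
opening: 0.383
grasp_force: 30.0
```

Request:
play_rows(motion=[[[0,0,0,0,0,0],[0,0,0,0,0,0],[0,0,-0.005,0,0,0],[0,0,-0.02,0,0,0],[0,0,-0.04,0,0,0],[0,0,-0.055,0,0,0],[0,0,-0.06,0,0,0],[0,0,-0.06,0,0,0]]])

```text
time_s: 19.22
position: [0.4331, -0.2651, 0.2121]
tcp_rot: [[1.0, 0.004, 0.002], [0.004, -1.0, -0.002], [0.002, 0.002, -1.0]]
force: [0.6, 0.0, -2.8]
opening: 0.382
grasp_force: 30.0
```

Request:
play_rows(motion=[[[0.012,0,0,0,0,0],[0.04,0.001,0,0,0,0],[0.07,0.002,0,0,0,0],[0.1,0.004,0,0,0,0],[0.135,0.005,0,0,0,0],[0.17,0.006,0,0,0,0],[0.195,0.008,0,0,0,0],[0.206,0.008,0,0,0,0]]])

```text
time_s: 19.88
position: [0.6427, -0.2712, 0.2086]
tcp_rot: [[1.0, 0.005, 0.002], [0.005, -1.0, 0.0], [0.002, -0.0, -1.0]]
force: [-0.3, -0.4, -1.1]
opening: 0.382
grasp_force: 30.0
```

Request:
play_rows(motion=[[[0,0,0,0,0,0],[0,0,0.012,0,0,0],[0,0,0.03,0,0,0],[0,0,0.045,0,0,0],[0,0,0.053,0,0,0],[0,0,0.057,0,0,0],[0,0,0.06,0,0,0],[0,0,0.06,0,0,0]]])

```text
time_s: 20.55
position: [0.6383, -0.2716, 0.1515]
tcp_rot: [[1.0, 0.003, 0.0], [0.003, -1.0, 0.0], [0.0, -0.0, -1.0]]
force: [-0.8, -0.0, -1.6]
opening: 0.386
grasp_force: 30.0
```

Run:
```python
from h import *
s=bot.read_state(); print(s['position'],s['force'],s['opening'],s['grasp_force'],s['moment'])
S=imaging.capture('scene')
a=cv2.resize(S['frame'][100:320,120:400],(560,440),interpolation=cv2.INTER_CUBIC)
cv2.imwrite('pics/s6.png',a[:,:,::-1])
```

```text
[ 0.6383 -0.2716  0.1515] [-0.7552 -0.0043 -1.588 ] 0.3855851777020973 29.958472398575395 [ 0.0159 -0.0056 -0.0268]
```

View pics/s6.png

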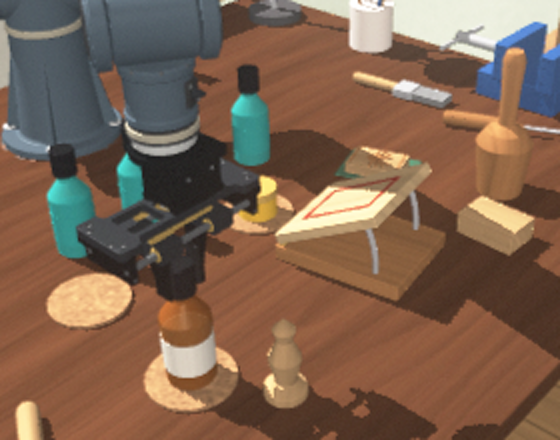

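The bottle is upright and centred on the side coaster at (190,378) in the crop, and the tin is on the front coaster at (258,205). Releasing, then moving to view the crest and board.

Request:
play_rows(motion=[[[0,0,0.001,0,0,0],[0,0,0.001,0,0,0],[0,0,0.001,0,0,0],[0,0,0.001,0,0,0],[0,0,0.001,0,0,0],[0,0,0.001,0,0,0]]], fingers=0.087)

```text
time_s: 21.1
position: [0.6387, -0.2718, 0.1501]
tcp_rot: [[1.0, 0.003, 0.0], [0.003, -1.0, -0.0], [0.0, 0.0, -1.0]]
force: [-0.3, 0.4, -0.2]
opening: 0.75
grasp_force: 0.0
```

Request:
play_rows(motion=[[[0,0,-0.02,0,0,0],[0,0,-0.06,0,0,0],[0,0,-0.1,0,0,0],[-0.01,-0.03,-0.12,0,0,0],[-0.02,-0.06,-0.14,0,0,0],[-0.03,-0.095,-0.16,0,0,0],[-0.04,-0.13,-0.17,0,0,0],[-0.05,-0.165,-0.18,0,0,0]]])

```text
time_s: 21.77
position: [0.5877, -0.1057, 0.3315]
tcp_rot: [[1.0, 0.003, 0.002], [0.003, -1.0, -0.001], [0.002, 0.001, -1.0]]
force: [1.1, 0.1, -0.3]
opening: 0.996
grasp_force: 0.0
```

Request:
play_rows(motion=[[[-0.115,-0.3,-0.02,0,0,-20],[-0.115,-0.3,-0.02,0,0,-20],[-0.115,-0.3,-0.02,0,0,-20],[-0.115,-0.3,-0.02,0,0,-20],[-0.115,-0.3,-0.02,0,0,-20],[-0.115,-0.3,-0.02,0,0,-20],[-0.115,-0.3,-0.02,0,0,-20],[-0.115,-0.3,-0.02,0,0,-20]]])

```text
time_s: 22.43
position: [0.4701, 0.1954, 0.3505]
tcp_rot: [[0.938, 0.347, 0.0], [0.347, -0.938, 0.001], [0.001, -0.001, -1.0]]
force: [-0.3, 0.2, 1.2]
opening: 0.999
grasp_force: 0.0
```

Request:
play_rows(motion=[[[0,0,0,0,0,0],[0,0,0,0,0,0],[0,0,0,0,0,0]]])

```text
time_s: 22.68
position: [0.4722, 0.1925, 0.3501]
tcp_rot: [[0.938, 0.346, 0.001], [0.346, -0.938, -0.001], [0.0, 0.001, -1.0]]
force: [-0.7, 0.3, -1.3]
opening: 1.001
grasp_force: 0.0
```

```bash
python3 m3.py
python3 - <<'E'
from h import *
s=bot.read_state(); print(s['time_s'],s['position'],np.array(s['tcp_rot']),s['joint_positions'])
W=imaging.capture('wrist'); cv2.imwrite('pics/wrist7.png',W['frame'][:,:,::-1])
T=imaging.capture('top'); cv2.imwrite('pics/top7.png',T['frame'][:,:,::-1])
E
```

```text
scene 48 [[310.0, 196.0], [302.0, 203.0], [272.0, 208.0], [288.0, 195.0]]
top 166 [[274.0, 203.0], [250.0, 206.0], [245.0, 174.0], [269.0, 170.0]]
wrist 821 [[455.0, 96.0], [423.0, 165.0], [370.0, 152.0], [397.0, 77.0]]
mark ('scene', 'top', 'wrist') 0.058 (array([0.6111, 0.0531, 0.0819, 0.1668, 0.4983]), np.float64(9.78), np.float64(2.75))
mark ('scene', 'top', 'wrist') 0.061 (array([0.6112, 0.0518, 0.0794, 0.1751, 0.573 ]), np.float64(10.11), np.float64(3.5))
mark ('top', 'wrist') 0.058 (array([0.6116, 0.0524, 0.0798, 0.1759, 0.5055]), np.float64(2.26), np.float64(0.93))
mark ('top', 'wrist') 0.061 (array([0.6125, 0.0493, 0.0702, 0.1858, 0.558 ]), np.float64(3.87), np.float64(1.96))
mark ('scene', 'wrist') 0.058 (array([0.6111, 0.0526, 0.0814, 0.1656, 0.4952]), np.float64(9.69), np.float64(3.23))
mark ('scene', 'wrist') 0.061 (array([0.6112, 0.0514, 0.0793, 0.1734, 0.5676]), np.float64(10.08), np.float64(4.09))
mark ('wrist',) 0.058 (array([0.6135, 0.048 , 0.0698, 0.1662, 0.4646]), np.float64(0.61), np.float64(0.3))
mark ('wrist',) 0.061 (array([0.6179, 0.0376, 0.044 , 0.1633, 0.45
[... 208 characters left out ...]
), 13.93182373046875)
crest wrist 0.66 [[269.0, 111.0], [268.0, 170.0], [230.0, 172.0], [228.0, 112.0]]
((0.5056518912315369, 0.24957190454006195), (0.09000886976718903, 0.062037255614995956), 18.762542724609375)
crest [(array([0.5059, 0.2495, 0.0147, 0.3647]), np.float64(8.76), np.float64(2.49)), (array([0.5059, 0.2495, 0.0147, 0.3647]), np.float64(8.76), np.float64(2.49)), (array([0.5052, 0.2502, 0.0062, 0.3561]), np.float64(0.96), np.float64(0.56)), (array([0.4865, 0.3004, 0.0015, 0.3215]), np.float64(34.57), np.float64(17.03))]
22.9833 [0.4724 0.1917 0.3498] [[ 0.9392  0.3434 -0.0003]
 [ 0.3434 -0.9392 -0.0001]
 [-0.0003  0.     -1.    ]] [ 9.5177 14.3171 89.7219 -0.0043 75.9772 79.4327]
```

View pics/wrist7.png

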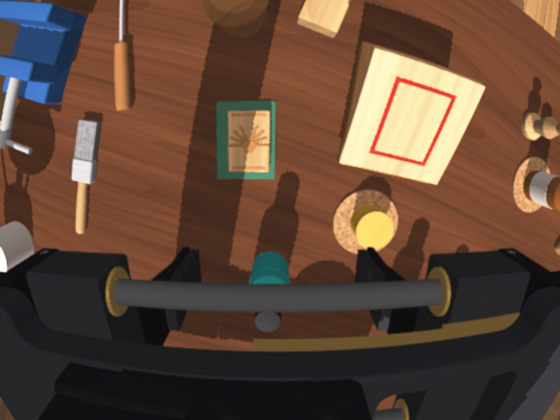

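The crest at (249,141) on the felt lines up with the tool axes, so yaw is about 20°. The board outline is at (413,121). Picking the crest across its 60 mm width.

Request:
play_rows(motion=[[[0.051,-0.044,0.22,0,0,0],[0.051,-0.044,0.22,0,0,0],[0.051,-0.044,0.22,0,0,0],[0.051,-0.044,0.22,0,0,0],[0.051,-0.044,0.22,0,0,0],[0.051,-0.044,0.22,0,0,0],[0.051,-0.044,0.22,0,0,0],[0.051,-0.044,0.22,0,0,0]]])

```text
time_s: 23.75
position: [0.5042, 0.2514, 0.1289]
tcp_rot: [[0.938, 0.345, -0.003], [0.345, -0.938, -0.001], [-0.003, -0.0, -1.0]]
force: [-0.0, -0.8, -0.2]
opening: 1.002
grasp_force: 0.0
```

Request:
play_rows(motion=[[[0,0,0.03,0,0,0],[0,0,0.06,0,0,0],[0,0,0.085,0,0,0],[0,0,0.098,0,0,0],[0,0,0.104,0,0,0],[0,0,0.106,0,0,0],[0,0,0.106,0,0,0]]])

```text
time_s: 24.33
position: [0.5059, 0.2517, 0.0254]
tcp_rot: [[0.939, 0.345, 0.003], [0.345, -0.939, 0.001], [0.003, 0.0, -1.0]]
force: [-0.4, 0.5, -0.1]
opening: 1.001
grasp_force: 0.0
```

Request:
play_rows(motion=[[[0,0,0,0,0,0],[0,0,0,0,0,0],[0,0,0,0,0,0],[0,0,0,0,0,0],[0,0,0,0,0,0],[0,0,0,0,0,0],[0,0,0,0,0,0],[0,0,0,0,0,0]]], fingers=0.0)

```text
time_s: 25.0
position: [0.5052, 0.2516, 0.0245]
tcp_rot: [[0.938, 0.346, 0.001], [0.346, -0.938, -0.0], [0.001, 0.0, -1.0]]
force: [0.3, -1.8, 4.8]
opening: 0.688
grasp_force: 30.0
```

```bash
cat > m4.py <<'E'
from fit import *
W=imaging.capture('wrist'); s=bot.read_state(); Rt=np.array(s['tcp_rot']);pt=np.array(s['position'])
Rct=np.array(W['R'])@Rt; tc=np.array(W['R'])@pt+np.array(W['t'])   # cam = Rct*tool + tc
def yawR(y): c,q=np.cos(y),np.sin(y); return np.array([[c,q,0],[q,-c,0],[0,0,-1.]])
def cam(p,R): return dict(camera_matrix=W['camera_matrix'],R=Rct@R.T,t=tc-Rct@R.T@np.array(p))
T=imaging.capture('top')
V=[(cam([.5199,-.0977,.3002],yawR(.0038)),True,[[194,149],[132,163],[97,84],[165,62]]),
   (cam([.4724,.1917,.3498],yawR(.3505)),True,[[455,96],[423,165],[370,152],[397,77]]),
   (T,False,[[274,203],[250,206],[245,174],[269,170]])]
def model(p):
    x,y,z,yaw,sl=p[:5]; R=cv2.Rodrigues(np.array([0,0,yaw]))[0]@cv2.Rodrigues(np.array([0,-sl,0.]))[0]
    return [np.array([x,y,z])+R@np.array([i*.058,j*.044,0]) for i in(-1,1) for j in(-1,1)]
def res(p,V):
    return np.concatenate([u-np.array(q)[np.argmin(np.hypot(*(np.array(q)-u).T))] for im,f,q in V for u in [proj(im,C,f) for C in model(p)]])
for v in (V[:2],V,[V[0]],[V[1]]):
    r=least_squares(res,[.612,.055,.078,.17,.49],args=(v,),loss='soft_l1'); print(r.x,np.abs(r.fun).max())
E
python3 m4.py
```

```text
[0.61   0.0548 0.0841 0.169  0.5155] 2.634201852528861
[0.6101 0.0548 0.0842 0.1693 0.5159] 2.600429383641199
[0.6104 0.0587 0.0756 0.1701 0.483 ] 0.16265308057086258
[0.6133 0.0481 0.0697 0.1656 0.4646] 0.6187524703481131
```

```bash
cat >> m4.py <<'E'
print('--- half-pixel grown, scale free')
def model(p):
    x,y,z,yaw,sl=p[:5]; k=p[5]; R=cv2.Rodrigues(np.array([0,0,yaw]))[0]@cv2.Rodrigues(np.array([0,-sl,0.]))[0]
    return [np.array([x,y,z])+R@np.array([i*(.058-k),j*(.044-k),0]) for i in(-1,1) for j in(-1,1)]
def g(im,fish,png,X,rad):
    f=cv2.imread(png)[:,:,::-1].astype(float)
    f=cv2.resize(f,None,fx=4,fy=4,interpolation=cv2.INTER_CUBIC)
    p=proj(im,X,fish); yy,xx=np.mgrid[:1680,:2240]; yy=(yy+.5)/4-.5; xx=(xx+.5)/4-.5
    m=(f[...,0]>1.45*f[...,1])&(f[...,0]>70)&(f[...,1]<1.25*f[...,2]+8)&(np.hypot(xx-p[0],yy-p[1])<rad)
    k=cv2.connectedComponentsWithStats(cv2.dilate(m.astype(np.uint8),np.ones((5,5)))); m&=k[1]==1+np.argmax(k[2][1:,4])
    h=cv2.convexHull(np.argwhere(m)[:,::-1].astype(np.int32))
    for e in np.linspace(2,80,200):
        q=cv2.approxPolyDP(h,e,True)
        if len(q)==4: break
    q=q[:,0].astype(float); H=h[:,0].astype(float)
    # refine: fit lines to contour points of each side
    c=np.vstack(cv2.findContours(m.astype(np.uint8),0,1)[0])[:,0].astype(float); L=[]
    for i in range(4):
        a,b=q[i],q[(i+1)%4]; d=(b-a)/np.linalg.norm(b-a); nn=np.array([-d[1],d[0]]); tt=(c-a)@d; dd=abs((c-a)@nn)
        w=c[(dd<6)&(tt>.12*np.linalg.norm(b-a))&(tt<.88*np.linalg.norm(b-a))]
        vx,vy,x0,y0=cv2.fitLine(w.astype(np.float32),cv2.DIST_HUBER,0,.01,.01).ravel(); L.append(np.cross([x0,y0,1],[x0+vx,y0+vy,1]))
    o=[]
    for i in range(4):
        z=np.cross(L[i-1],L[i]); o.append((z[:2]/z[2]+.5)/4-.5)
    return np.array(o)
P=(.611,.055,.08)
V2=[(V[0][0],True,g(V[0][0],True,'pics/wrist5.png',P,90)),(V[1][0],True,g(V[1][0],True,'pics/wrist7.png',P,75)),(T,False,g(T,False,'pics/top0.png',P,30))]
for v in V2: print(np.round(v[2],1).tolist())
for v in (V2[:2],V2,V2[::2],V2[1:]):
    for kk in (None,0.):
        ff=(lambda p:res(p,v)) if kk is None else (lambda p:res(np.r_[p,kk],v))
        r=least_squares(ff,[.612,.055,.078,.17,.49]+([0.] if kk is None else []),loss='soft_l1'); print(len(v),r.x,np.abs(r.fun).max().round(2))
E
python3 m4.py
```

```text
[0.61   0.0548 0.0841 0.1691 0.5155] 2.637319499844807
[0.6101 0.0548 0.0842 0.1694 0.5159] 2.6051163381019933
[0.6105 0.0587 0.0756 0.1702 0.483 ] 0.16336884197949075
[0.6133 0.0481 0.0697 0.1656 0.4647] 0.6184696662043052
--- half-pixel grown, scale free
[[102.4, 192.8], [28.9, 99.4], [72.3, 99.4], [96.7, 144.5]]
[[456.2, 95.9], [424.0, 165.1], [369.5, 152.0], [396.8, 76.1]]
[[275.1, 203.0], [250.1, 206.9], [245.2, 174.2], [270.4, 170.5]]
2 [0.6064 0.0807 0.1581 0.2287 0.3171 0.0268] 25.74
2 [0.5903 0.0859 0.1685 0.1357 0.5012] 42.76
3 [0.59   0.0971 0.191  0.1187 0.2876 0.015 ] 45.64
3 [0.5915 0.082  0.1644 0.1596 0.6462] 50.11
2 [ 0.607   0.0857  0.1934 -0.1027  0.8347  0.0273] 26.98
2 [ 0.5795  0.0645  0.1906 -0.0316  0.6968] 51.36
2 [0.611  0.0536 0.0846 0.1708 0.4833 0.0009] 0.36
2 [0.6115 0.0524 0.0812 0.174  0.4969] 0.93
```

Request:
play_rows(motion=[[[0,0,-0.005,0,0,0],[0,0,-0.02,0,0,0],[0,0,-0.05,0,0,0],[0,0,-0.085,0,0,0],[0,0,-0.12,0,0,0],[0,0,-0.15,0,0,0],[0,0,-0.17,0,0,0],[0,0,-0.18,0,0,0]]])

```text
time_s: 25.87
position: [0.5055, 0.2522, 0.2069]
tcp_rot: [[0.938, 0.345, 0.004], [0.345, -0.938, 0.002], [0.005, -0.0, -1.0]]
force: [0.2, -0.5, -0.4]
opening: 0.688
grasp_force: 30.0
```

```bash
cat > tgt.py <<'E'
from h import *
import sys
from scipy.spatial.transform import Rotation as Ro
x,y,z,psi,th,d=map(float,sys.argv[1:7])
s=bot.read_state(); R=np.array(s['tcp_rot']); p=np.array(s['position'])
c,q=np.cos,np.sin
X=np.array([c(th)*c(psi),c(th)*q(psi),q(th)]);n=np.array([-q(th)*c(psi),-q(th)*q(psi),c(th)])
T=np.column_stack([X,np.cross(-n,X),-n]); g=np.array([x,y,z])+n*d
print('now',p,'goal',g,'tool shift',R.T@(g-p),'rotvec',np.degrees(Ro.from_matrix(R.T@T).as_rotvec()))
print(s['time_s'],s['force'],s['opening'],s['grasp_force'],s['joint_positions'])
E
python3 tgt.py .611 .054 .0845 .17 .485 .1
```

```text
now [0.5055 0.2522 0.2069] goal [0.5651 0.0461 0.173 ] tool shift [-0.0155  0.214   0.0338] rotvec [-2.5651 27.4497 10.2493]
25.8667 [ 0.2456 -0.5098 -0.3806] 0.6877858977896851 29.98387098312378 [15.1735 27.8537 92.9774  0.0323 58.9083 84.9523]
```

Request:
play_rows(motion=[[[-0.002,0.02,0,0,0,0],[-0.005,0.055,0.005,-0.5,5,2],[-0.008,0.09,0.012,-1,10,4],[-0.01,0.125,0.02,-1.5,16,6],[-0.013,0.16,0.025,-2,22,8],[-0.015,0.195,0.03,-2.6,27.4,10.2],[-0.015,0.214,0.034,-2.6,27.4,10.2],[-0.015,0.214,0.034,-2.6,27.4,10.2]]])

```text
time_s: 26.53
position: [0.5632, 0.0431, 0.168]
tcp_rot: [[0.876, 0.165, 0.453], [0.147, -0.986, 0.075], [0.459, 0.001, -0.888]]
force: [0.9, 0.5, -1.4]
opening: 0.685
grasp_force: 30.0
```

Request:
play_rows(motion=[[[0,0,0,0,0,0],[0,0,0,0,0,0]]])

```text
time_s: 26.7
position: [0.5634, 0.0453, 0.1686]
tcp_rot: [[0.876, 0.168, 0.452], [0.149, -0.986, 0.077], [0.458, -0.0, -0.889]]
force: [-0.2, 0.0, -1.9]
opening: 0.686
grasp_force: 30.0
```

```bash
python3 tgt.py .611 .054 .0845 .17 .485 .045
python3 - <<'E'
from h import *
for n in('wrist','scene','top'):
    a=imaging.capture(n)['frame']; cv2.imwrite(f'pics/{n}8.png',a[:,:,::-1])
    if n=='scene': b=cv2.resize(a[130:270,190:380],(760,560),interpolation=cv2.INTER_CUBIC)
    if n=='wrist': w=a
k=np.hstack([cv2.resize(w[:330],(450,330*450//560)),cv2.resize(b,(350,258))[:, :, :] if 0 else cv2.resize(b,(350,265))[:265]])
cv2.imwrite('pics/c8.png',k[:,:,::-1])
E
```

```text
now [0.5634 0.0453 0.1686] goal [0.5903 0.0505 0.1243] tool shift [ 0.0041 -0.0005  0.0519] rotvec [ 0.013   0.5035 -0.0525]
26.7 [-0.2123  0.0197 -1.8892] 0.6855732725597318 29.98401939868927 [-11.793   26.3618 114.5966  36.3276  16.4798  35.5406]
```

View pics/c8.png

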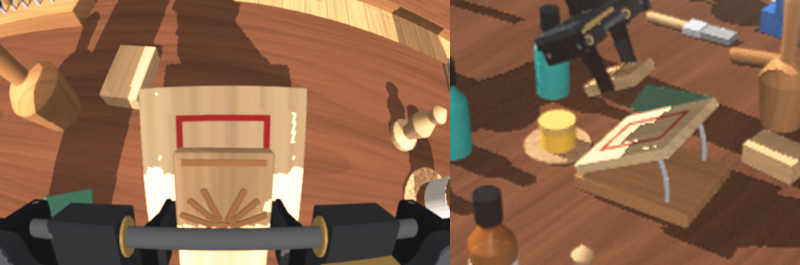

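The crest is square to the outline and centred laterally in the wrist view: crest at x = 175–272, outline at x = 178–270. Its tilt matches the board in the scene crop. Approaching along the normal.

Request:
play_rows(motion=[[[0.001,0,0.015,0,0.5,0],[0.002,0,0.03,0,0.5,0],[0.003,-0.0005,0.045,0,0.5,0],[0.004,-0.0005,0.055,0,0.5,0],[0.004,-0.0005,0.062,0,0.5,0],[0.004,-0.0005,0.064,0,0.5,0],[0.004,-0.0005,0.064,0,0.5,0]]])

```text
time_s: 27.43
position: [0.5969, 0.0528, 0.1146]
tcp_rot: [[0.87, 0.172, 0.462], [0.152, -0.985, 0.079], [0.469, 0.001, -0.883]]
force: [-0.3, 0.7, -1.0]
opening: 0.682
grasp_force: 30.0
```

```bash
python3 tgt.py .611 .054 .0845 .17 .485 .0205
python3 - <<'E'
from h import *
for n in('wrist','scene'):
    a=imaging.capture(n)['frame']; cv2.imwrite(f'pics/{n}9.png',a[:,:,::-1])
    if n=='scene': b=a[150:250,230:350]
    if n=='wrist': w=a[60:330,130:450]
k=np.hstack([cv2.resize(w,(420,354),interpolation=cv2.INTER_CUBIC),cv2.resize(b,(380,317),interpolation=cv2.INTER_CUBIC)[:354] if 0 else cv2.resize(b,(380,354),interpolation=cv2.INTER_CUBIC)])
cv2.imwrite('pics/c9.png',k[:,:,::-1])
E
```

```text
now [0.5969 0.0528 0.1146] goal [0.6016 0.0524 0.1026] tool shift [-0.0016  0.0013  0.0127] rotvec [-0.0002 -0.1578  0.1608]
27.4333 [-0.253   0.7366 -1.0027] 0.6823203362621562 29.98399794101715 [-10.1235  34.3625 112.4012  54.042   11.346   18.6359]
```

View pics/c9.png

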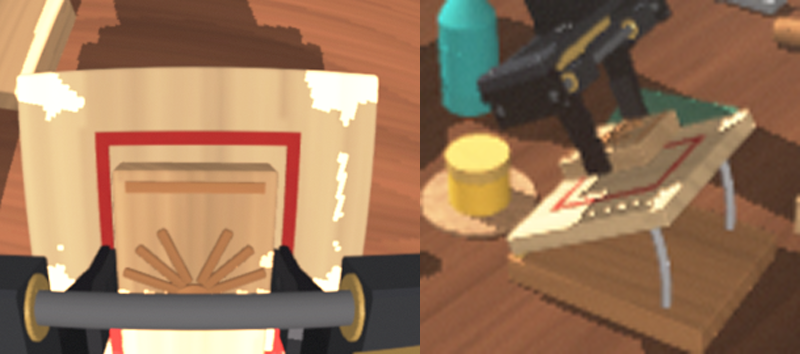

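The crest hovers about 12 mm above the face, inside the outline and nearly centred (195 against 198). Lowering gently.

Request:
play_rows(motion=[[[-0.0005,0.0005,0.003,0,0,0],[-0.001,0.001,0.006,0,0,0],[-0.0015,0.001,0.008,0,0,0],[-0.0015,0.001,0.01,0,0,0],[-0.0015,0.001,0.0105,0,0,0],[-0.0015,0.001,0.011,0,0,0],[-0.0015,0.001,0.011,0,0,0],[-0.0015,0.001,0.011,0,0,0]]])

```text
time_s: 28.2
position: [0.601, 0.0512, 0.1046]
tcp_rot: [[0.87, 0.17, 0.463], [0.151, -0.986, 0.078], [0.469, 0.002, -0.883]]
force: [0.2, 0.6, -0.7]
opening: 0.686
grasp_force: 30.0
```

```bash
python3 tgt.py .611 .054 .0845 .17 .485 .0205; python3 -c "
from h import *
s=bot.read_state();print(s['moment'],np.array(s['tcp_rot']).T@s['moment'],np.array(s['tcp_rot']).T@s['force'])"
```

```text
now [0.601  0.0512 0.1046] goal [0.6016 0.0524 0.1026] tool shift [-0.0002 -0.001   0.0021] rotvec [ 0.0751 -0.1973  0.0713]
28.2 [ 0.2482  0.6125 -0.7436] 0.6861377254998587 29.984070360660553 [-10.1946  35.7064 112.1427  58.8243  10.6937  13.7956]
[-0.0467  0.3939 -0.0121] [ 0.013  -0.3962  0.0198] [-0.0407 -0.5628  0.8194]
```

Request:
play_rows(motion=[[[0,-0.0005,0.0005,0,0,0],[0,-0.0005,0.001,0,0,0],[0,-0.0005,0.0015,0,0,0],[0,-0.0005,0.002,0,0,0],[0,-0.0005,0.002,0,0,0]]])

```text
time_s: 28.62
position: [0.6018, 0.052, 0.1028]
tcp_rot: [[0.87, 0.17, 0.463], [0.151, -0.985, 0.078], [0.469, 0.002, -0.883]]
force: [0.1, -0.0, -0.9]
opening: 0.685
grasp_force: 30.0
```

Request:
play_rows(motion=[[[0,0,0.0005,0,0,0],[0,0,0.001,0,0,0],[0,0,0.001,0,0,0],[0,0,0.001,0,0,0]]])

```text
time_s: 28.95
position: [0.6021, 0.052, 0.1022]
tcp_rot: [[0.87, 0.17, 0.463], [0.151, -0.985, 0.078], [0.469, 0.002, -0.883]]
force: [-2.9, -1.1, 3.0]
opening: 0.69
grasp_force: 30.0
```

```bash
python3 tgt.py .611 .054 .0845 .17 .485 .0205; python3 -c "
from h import *
s=bot.read_state();print(np.array(s['tcp_rot']).T@s['moment'],np.array(s['tcp_rot']).T@s['force'])"
```

```text
now [0.6021 0.052  0.1022] goal [0.6016 0.0524 0.1026] tool shift [-0.0002 -0.0005 -0.0006] rotvec [ 0.0777 -0.2089  0.0776]
28.95 [-2.8621 -1.1111  2.9585] 0.6896704354802554 29.98610258102417 [-10.0754  36.0366 112.0402  59.8573  10.5181  12.843 ]
[ 0.1083 -0.4533  0.0292] [-1.2687  0.6146 -4.0238]
```

Contact came where predicted. I press slightly more and check for seating.

Request:
play_rows(motion=[[[0,0,0.0005,0,0,0],[0,0,0.001,0,0,0],[0,0,0.001,0,0,0],[0,0,0.001,0,0,0]]])

```text
time_s: 29.28
position: [0.6022, 0.052, 0.1021]
tcp_rot: [[0.87, 0.17, 0.463], [0.151, -0.986, 0.078], [0.47, 0.002, -0.883]]
force: [-6.9, -1.2, 10.6]
opening: 0.681
grasp_force: 30.0
```

```bash
python3 -c "
from h import *
s=bot.read_state();R=np.array(s['tcp_rot']);print(s['position'],R.T@s['moment'],R.T@s['force'],s['grasp_force'],s['opening'])
for n in('wrist','scene'):
    a=imaging.capture(n)['frame']; cv2.imwrite(f'pics/{n}10.png',a[:,:,::-1])
    if n=='scene': b=a[150:250,230:350]
    if n=='wrist': w=a[60:330,130:450]
s=bot.read_state();print(s['position'],R.T@s['moment'],R.T@s['force'])
k=np.hstack([cv2.resize(w,(400,338),interpolation=cv2.INTER_CUBIC),cv2.resize(b,(400,338),interpolation=cv2.INTER_CUBIC)])
cv2.imwrite('pics/c10.png',k[:,:,::-1])"
```

```text
[0.6022 0.052  0.1021] [ 0.1821 -0.5193 -0.0254] [ -1.2184   0.0422 -12.6272] 29.994944036006927 0.6814724622735706
[0.6022 0.052  0.1021] [ 0.1876 -0.5631 -0.0094] [ -1.8154   1.0329 -12.2496]
```

View pics/c10.png

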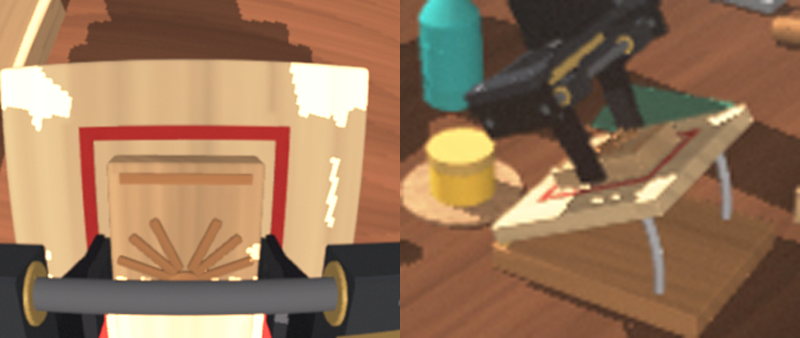

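The crest is flush inside the red outline with even margins: about 7 mm at the upslope end, and 15 and 13 px at the sides. The push is 12 N with the pressure centre well inside the footprint. The tin is on the front coaster, and crop c8 showed the bottle upright on the side coaster after release.

```bash
python3 -c "
from rig import bot
print(bot.hand_in())"
```

```text
the job is handed in; nothing more can be done
None
```

I handed the job in at about 29 s: the bottle and tin are swapped, and the crest is still gripped and pressed flush inside the red outline with about 12 N. The hand-in returned no verdict.

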